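# Set out the reagents and the covered beaker for the analyser

### The arm

A 7-joint arm with a two-finger parallel gripper is mounted at the origin on the work surface. World frame = base frame: x ahead of the robot, y to its left, z up, the work surface at z = 0. Lengths are in m, angles in degrees, forces in N, time in s.
With the tool pointing down it reaches from about 0.4 to 0.875 m from the base axis. Payload 6.5 kg.
Tool frame: the origin (TCP) lies midway between the tips of the shut fingers; the grasp point (between the pads) lies 19 mm behind it (ctrl.grip_point_offset is the distance from the TCP to the grasp point, in m); z points along the fingers, y is the line along which they close (so a half turn about z gives the same grasp; the last joint's range is limited). The gripper opens to 85 mm and grips with 20 to 120 N. Pads are 22 mm wide; open, the fingers measure 114 mm over their backs; the gripper's body (76 mm by 85 mm) begins 54 mm behind the grasp point. The pads swing forward as they close: fully open they stand 13 mm farther back than shut.
Start: joints at [59.404, 30.733, -0.252, 88.115, 0.149, 61.152, -4.079], TCP at [0.293, -0.58, 0.231] pointing down, gripper open.
Joint ranges: [-154.64, 154.64], [-21.42, 123.67], [-72.66, 72.17], [13.99, 137.28], [-74.86, 254.86], [10.95, 109.41], [-158.01, 158.01]. Speed limits (degrees/s): [136.94, 136.94, 180, 180, 180, 180, 180].

### API

Orientations are given as a 3x3 rotation matrix whose columns are the frame's x, y, z axes.
In Python, from bench import ctrl gives the robot as it stands.
- The arm moves only by the tool send_rows, never from a script. Its argument "motion" is text: rows parted by semicolons, each of 7 numbers parted by spaces: the shift along the world's x, y, z in m, then the turn, a rotation vector about the world's x, y, z in rad, then the closure, from -1 (fully open) to 1 (shut). In form: x y z rx ry rz grip; .... A call has 1 to 12 rows; each row shifts and turns the commanded pose from where the row before left it; what a row does not reach is not made up. A row lasts 1/10 s, in which the tool goes at most 50 mm and 8.59 degrees, less where a joint would pass 70% of its speed; a pose out of reach is approached as far as the arm can. A call with a gripper value outside its range is refused whole. The fingers move at their own pace and stop on an object; "newtons" is the grip in N (left out, the last holds). Time passes only in rows, so rows that do not move let the fingers close. It gives the time, the measured TCP pose, the force, the opening and the grip force at its end, in the units of the state.
- ctrl.state(): the state, without advancing time (a new reading comes with each control period).
- ctrl.capture(name): name is "scene" or "top" or "wrist"; returns (picture, depth): 400x640x3 uint8, blue, green, red; 400x640 float32, m along the optical axis (not along the pixel's ray), 0 where there is no reading.
- ctrl.calibration(name): a dict with "intrinsics" (3x3 intrinsics, pixels), "T" (4x4, takes a point from camera to world coordinates). Camera axes: x right, y down, z forward; pixel columns grow to the right and rows downward; lengths in m; the calibration is good to about 2 mm. A picture is of the moment at which its call begins: read the wrist's pose just before it. calibration takes no time and is no camera call; for the wrist camera it gives the pose at the moment of the call.
- ctrl.job_done(): hands the job in; it is judged then, once.
The state is a dict: "time_s": time; "joint_pos": joint angles; "joint_vel": joint speeds; "effort": joint torques, N m; "tool_pos": TCP position; "ee_rot": TCP orientation; "contact_force": force on the tool from outside, world axes, zero at the start; "wrist_torque": the same for the moment, N m; "grip_width": opening from 0.0 (shut) to 1.0 (fully open); "grip_force": force on a finger pad.
Only numpy, scipy, OpenCV 4.12 (cv2) and the standard library are available. Lean on these libraries where they do the work, as an engineer would, in place of code of your own. Each camera call takes 0.05 s, during which the arm holds its last target. There are 200 camera calls.

### The job

Stand the white beaker in the middle of the stirrer's round plate, and only then lay its red-knobbed lid squarely on it so that it closes the beaker. Stand the three bottles centred on the three ringed places of the grey tray: the blue-capped bottle on the place nearest the stirrer, the white-capped bottle on the place farthest from the stirrer, and the amber bottle between them. Leave the green-capped bottle and the orange-lidded jar where they stand, knock nothing over, and let go of everything.

Things in the scene. Friction and masses are not known exactly. Their poses are not given: they have to be found in the camera images.
- blue_bottle: White plastic bottle with a BLUE cap: bottle, 50 mm in diameter up to 56 mm, then a shoulder and a 38 mm cap, 85 mm high in all, about 140 g; stands upright; origin: centre of its underside, z up
- amber_bottle: Brown (amber) bottle with a BLACK cap: bottle, 50 mm in diameter up to 56 mm, then a shoulder and a 38 mm cap, 85 mm high in all, about 140 g; stands upright; origin: centre of its underside, z up
- white_bottle: White plastic bottle with a WHITE cap: bottle, 50 mm in diameter up to 56 mm, then a shoulder and a 38 mm cap, 85 mm high in all, about 140 g; stands upright; origin: centre of its underside, z up
- green_bottle: White plastic bottle with a GREEN cap, not to be moved: bottle, 50 mm in diameter up to 56 mm, then a shoulder and a 38 mm cap, 85 mm high in all, about 140 g; stands upright; origin: centre of its underside, z up
- beaker: Straight-walled white plastic beaker, open at the top, 52 mm outside diameter, 70 mm high, wall 3 mm, about 100 g; origin: centre of its underside, z up
- lid: Lid of the beaker: flat white disc 64 mm in diameter and 5 mm thick with a RED upright knob in its middle, 18 mm in diameter, from 5 to 38 mm above the underside; flat below, it simply lies on the beaker's rim; about 50 g; origin: centre of its underside, z up
- jar: Small brown glass jar with an ORANGE lid, 42 mm in diameter and 42 mm high, loose, not to be moved; origin: centre of its underside, z up
- tray: Grey shallow tray, fixed, 80 mm (its x) by 230 mm (its y, roughly left to right seen from the robot), rim 10 mm high. On its floor three pale round places with dark blue rings, 56 mm in diameter, along its y at -75, 0 and +75 mm. Origin: centre of its underside, z up; bottles stand on its floor, 5 mm above the origin. It lies to the left or right of the stirrer
- stirrer: Magnetic stirrer, fixed to the bench: white box 120 by 120 mm, 36 mm high, with a dark steel round plate 104 mm in diameter in the middle of its top (plate surface 40 mm above the origin) and a black knob on its front. Origin: centre of its underside, z up
Not all that is in view belongs to the job. What is shaped like the white_bottle but pink is not meant.

How it is judged (in metres and radians):
On the way, in this order (a step that is already met when the one before it is completed fails the run):
1. the beaker stands upright in the middle of the stirrer's plate, without the lid yet (horizontal distance between beaker and stirrer below 0.015 m and z of beaker in the frame of stirrer between 0.036 and 0.045 m and angle between beaker's own z axis and vertical below 0.08 rad and horizontal distance between lid and beaker above 0.05 m), for 0.2 s.
2. the lid lies on the beaker (horizontal distance between beaker and stirrer below 0.015 m and z of beaker in the frame of stirrer between 0.036 and 0.045 m and angle between each of beaker, lid's own z axis and vertical below 0.08 rad and horizontal distance between lid and beaker below 0.009 m and z of lid in the frame of beaker between 0.066 and 0.074 m), for 0.2 s.
At the end, for the whole second after the job is handed in: Beaker upright within 15 mm of the plate's middle, lid flat on its rim within 9 mm of centre; bottles upright on the tray floor within 12 mm (along and across) of their places: blue nearest the stirrer, amber in the middle, white farthest; all released and at rest (all of step 2 and x of blue_bottle in the frame of tray between -0.012 and 0.012 m and z of blue_bottle in the frame of tray between 0.002 and 0.01 m and angle between each of blue_bottle, amber_bottle, white_bottle's own z axis and vertical below 0.08 rad and x of amber_bottle in the frame of tray between -0.012 and 0.012 m and z of amber_bottle in the frame of tray between 0.002 and 0.01 m and y of amber_bottle in the frame of tray between -0.012 and 0.012 m and x of white_bottle in the frame of tray between -0.012 and 0.012 m and z of white_bottle in the frame of tray between 0.002 and 0.01 m and ((y of stirrer in the frame of tray above 0 m and y of blue_bottle in the frame of tray between 0.063 and 0.087 m and y of white_bottle in the frame of tray between -0.087 and -0.063 m) or (y of stirrer in the frame of tray below 0 m and y of blue_bottle in the frame of tray between -0.087 and -0.063 m and y of white_bottle in the frame of tray between 0.063 and 0.087 m)) and linear speed of each of blue_bottle, amber_bottle, white_bottle, beaker, lid below 0.02 m/s and angular speed of each of blue_bottle, amber_bottle, white_bottle, beaker, lid below 0.2 rad/s); the robot touches nothing.
It fails at once if the green-capped bottle is moved by more than 20 mm (distance of green_bottle from where it was at the start of the episode above 0.02 m).
It fails at once if the orange-lidded jar is moved by more than 20 mm (distance of jar from where it was at the start of the episode above 0.02 m).
It fails at once if a bottle, the beaker, the lid or the jar is tipped over (angle between any of blue_bottle, amber_bottle, white_bottle, beaker, lid, green_bottle, jar's own z axis and vertical above 0.8 rad).
It also fails if it takes over 144 s, if anything falls off the work surface, if the arm or the gripper's body presses on something with over 40 N, if the wrist force passes 120 N, or if a joint passes its speed limit or range.

## Working session

There is one attempt and no reset: what is moved stays moved. The work goes in short steps, Python scripts to look and compute and a tool call to move; the robot and the scene stay as the last step left them, time stands still between calls to the robot, and variables do not carry over. Pictures are saved under pics/ and viewed, at most 14 in all, crops included, and the job is handed in when it is done.

Besides the shell and the picture viewer there is one more tool, called after "Emit:" as name(argument=value, ...) on one line, values as JSON. send_rows: Moves the arm, as the interface text tells. Its arguments: {"type":"object","properties":{"motion":{"type":"string"},"newtons":{"type":"number"}},"required":["motion"]}

```bash
ls; mkdir -p pics
python3 - <<'E'
from bench import ctrl
import cv2,numpy as np
for n in("scene","top"):
    p,d=ctrl.capture(n); cv2.imwrite(f"pics/{n}0.png",p); np.save(f"{n}0.npy",d)
    c=ctrl.calibration(n); print(n,np.round(c["intrinsics"],1).tolist(),np.round(c["T"],3).tolist())
s=ctrl.state(); print(s)
E
```

```text
pics
scene [[408.1, 0.0, 318.8], [0.0, 408.1, 198.8], [0.0, 0.0, 1.0]] [[0.749, 0.403, -0.527, 1.068], [0.663, -0.437, 0.608, -0.642], [0.015, -0.804, -0.594, 0.668], [0.0, 0.0, 0.0, 1.0]]
top [[386.9, 0.0, 316.5], [0.0, 386.9, 196.8], [0.0, 0.0, 1.0]] [[-0.022, -0.998, 0.059, 0.432], [-0.999, 0.02, -0.04, 0.017], [0.039, -0.06, -0.997, 0.885], [0.0, 0.0, 0.0, 1.0]]
{'time_s': 0.1, 'joint_pos': array([59.4030236 , 30.77435351, -0.25490032, 88.1638092 ,  0.14712202,
       61.15151886, -4.07974976]), 'joint_vel': array([ 0.00277133, -0.14211784,  0.10984212, -0.0853057 , -0.04158321,
       -0.03099418, -0.00141921]), 'effort': array([ 2.47656339e-03, -5.84566104e+01,  1.05170745e+00, -2.59778273e+01,
        1.25937047e-02,  4.57055576e-03,  6.39381327e-06]), 'tool_pos': array([ 0.29286127, -0.57966097,  0.2304954 ]), 'ee_rot': array([[ 8.92527369e-01,  4.50992565e-01, -7.75554919e-04],
       [ 4.50993224e-01, -8.92526347e-01,  1.35324202e-03],
       [-8.19011075e-05, -1.55757556e-03, -9.99998784e-01]]), 'contact_force': array([ 0.1704291 ,  0.56759673, -0.29019566]), 'wrist_torque': array([-0.01977668, -0.01888994,  0.02978959]), 'grip_force': 0.0, 'grip_width': 1.0002563741176551}
```

View pics/scene0.png

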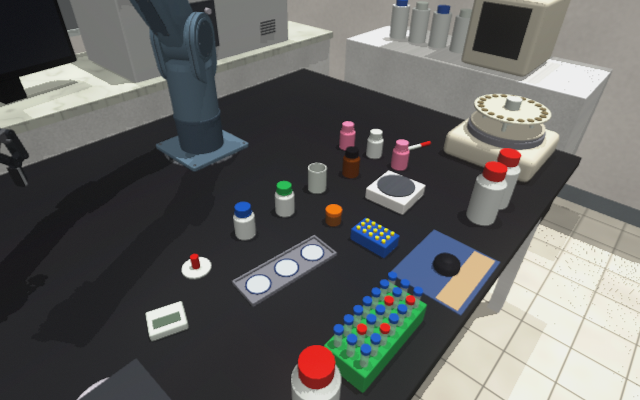

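View pics/top0.png

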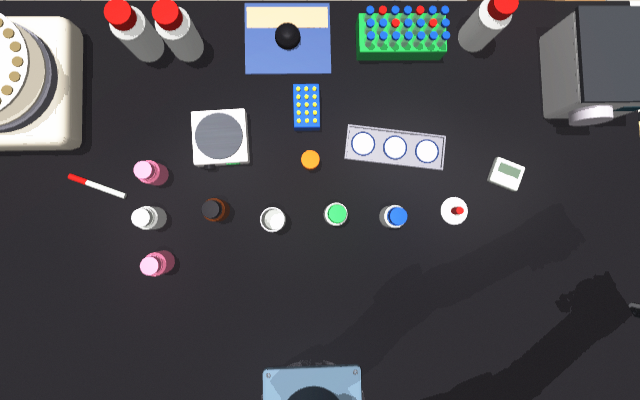

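Top view: beaker (273,219), amber (214,210), white (148,217) between two pink ones, green (336,213), blue (396,216), lid (454,210), jar (310,159), stirrer (220,137), tray (395,147). Next I measure the positions using depth at the known heights.

```bash
cat > h.py <<'E'
import numpy as np, cv2
def cloud(d,c):
    v,u=np.mgrid[:d.shape[0],:d.shape[1]]; K=c["intrinsics"]
    P=np.stack([(u-K[0,2])/K[0,0]*d,(v-K[1,2])/K[1,1]*d,d],-1)
    W=P@c["T"][:3,:3].T+c["T"][:3,3]; W[d<=0]=np.nan; return W
def blob(W,px,r,z0,z1):
    u,v=px; S=W[v-r:v+r+1,u-r:u+r+1].reshape(-1,3); S=S[(S[:,2]>z0)&(S[:,2]<z1)]
    (c,s,a)=cv2.minAreaRect(S[:,:2].astype(np.float32)*1000) if len(S)>2 else ((0,0),(0,0),0)
    return np.round(c,1),np.round(s,1),round(a,1),np.round(np.median(S[:,2])*1000,1) if len(S) else None,len(S)
E
python3 - <<'E'
from h import *; from bench import ctrl
W=cloud(np.load("top0.npy"),ctrl.calibration("top"))
print("bench z",np.nanmedian(W[280:300,200:300,2]))
for n,px,r,z0,z1 in [("beaker",(273,219),16,.062,.08),("amber",(214,210),16,.078,.095),("white",(146,216),16,.078,.095),("green",(336,213),16,.078,.095),("blue",(396,216),16,.078,.095),
 ("lid",(454,210),18,.002,.012),("knob",(458,210),10,.03,.045),("jar",(310,159),14,.036,.05),("stirrer",(220,137),36,.032,.05),("tray",(395,147),55,.003,.02),("pinkN",(147,171),16,.078,.095),("pinkS",(152,264),16,.078,.095),("bluebox",(306,105),26,.01,.1)]:
    print(n,*blob(W,px,r,z0,z1))
E
```

```text
bench z -0.0010022338539167341
beaker [435.7  78.8] [50.6 50.1] 43.7 68.7 113
amber [459.8 204. ] [36.7 34.9] 88.7 83.7 272
white [445.9 344. ] [37.  36.3] 35.2 83.8 290
green [444.9 -57. ] [35.3 35.6] 43.7 83.6 254
blue [ 437.  -184.5] [36.8 35.6] 89.0 83.6 258
lid [ 446.4 -336.7] [81.2 81. ] 0.6 3.7 449
knob [ 447.6 -334.8] [15.7 17.3] 0.1 36.0 56
jar [565.9  -4.5] [39.6 40.3] 88.8 40.6 281
stirrer [621.5 195.1] [119.6 119.5] 3.1 37.5 2835
tray [ 588.2 -207.7] [251.3 232.8] 87.0 4.8 2312
pinkN [542.8 340.8] [35.3 37.8] 1.2 83.7 280
pinkS [348.3 326.3] [36.4 36.2] 87.8 84.0 294
bluebox [689.3   1.5] [ 58.7 101.4] 89.1 33.8 1221
```

Run:
```python
from h import *; from bench import ctrl
c=ctrl.calibration("top"); d=np.load("top0.npy"); W=cloud(d,c); im=cv2.imread("pics/top0.png")
g=im.min(2)
K=c["intrinsics"];T=c["T"]
def atz(u,v,z):
    r=T[:3,:3]@[(u-K[0,2])/K[0,0],(v-K[1,2])/K[1,1],1]; return T[:3,3]+r*(z-T[2,3])/r[2]
for (u,v) in [(363,144),(395,147),(427,151),(454,211)]:
    m=(g>170).astype(np.uint8); n,L,s,ce=cv2.connectedComponentsWithStats(m)
    l=L[v,u-6]; print(s[l],np.round(ce[l],1),np.round(atz(*ce[l],.005)*1000,1))
print(blob(W[:175],(395,145),28,.002,.02),blob(W[:,:],(220,137),36,.0385,.06))
m=(W[...,2]>.002)&(W[...,2]<.02); m[:120]=0;m[175:]=0;m[:,:335]=0;m[:,452:]=0
print(cv2.minAreaRect((W[m][:,:2]*1000).astype(np.float32)))
```

```text
[353 133  21  21 355] [362.7 143.2] [ 605.9 -127.9    5. ]
[385 137  21  21 351] [394.7 147. ] [ 596.  -202.1    5. ]
[ 345  124  101   46 2148] [399.4 147.7] [ 594.1 -212.9    5. ]
[441 197  27  28 508] [453.3 210.4] [ 446.5 -333.4    5. ]
(array([ 599.2, -203. ]), array([134.3, 122.5]), 86.6, np.float64(4.2), 1573) (array([621.7, 193.9]), array([103.1, 103.5]), 0.7, np.float64(39.6), 979)
((597.2484130859375, -204.58668518066406), (258.7431335449219, 123.62637329101562), 88.82183074951172)
```

Emit:
send_rows(motion="0 0.05 0 0 0 0.14 -1;0 0.05 0 0 0 0.14 -1;0 0.05 0 0 0 0.14 -1;0 0.05 0 0 0 0.14 -1;0.02 0.05 0 0 0 0.14 -1;0.02 0.045 0 0 0 0.14 -1;0.02 0.045 0 0 0 0.14 -1;0.02 0.045 0 0 0 0.123 -1;0.02 0.045 0 0 0 0 -1;0.02 0.045 0 0 0 0 -1;0.01 0.045 0 0 0 0 -1;0 0 0 0 0 0 -1", newtons=40)

```text
time_s: 1.3
tool_pos: [0.4229, -0.0574, 0.2316]
ee_rot: [[-0.01, 1.0, 0.001], [1.0, 0.01, 0.002], [0.002, 0.001, -1.0]]
contact_force: [-0.5, -0.4, 0.8]
grip_width: 1.0
grip_force: 0.0
```

Tray places are at about (606,-128), (596,-202) and (586,-276) mm, with spacing matching 75 mm. Next is the beaker.

Emit:
send_rows(motion="0.013 0.046 0 0 0 0 -1;0 0.046 0 0 0 0 -1;0 0.044 0 0 0 0 -1;0 0 -0.04 0 0 0 -1;0 0 -0.04 0 0 0 -1;0 0 -0.03 0 0 0 -1;0 0 0 0 0 0 -1;0 0 0 0 0 0 -1")

```text
time_s: 2.1
tool_pos: [0.4346, 0.0719, 0.1216]
ee_rot: [[0.0, 1.0, -0.001], [1.0, -0.0, -0.0], [-0.0, -0.001, -1.0]]
contact_force: [0.7, -0.2, 0.4]
grip_width: 0.998
grip_force: 0.0
```

Run:
```python
from bench import ctrl
import cv2,numpy as np
p,d=ctrl.capture("wrist"); cv2.imwrite("pics/w1.png",p)
c=ctrl.calibration("wrist"); print(np.round(c["T"],3).tolist(),c["intrinsics"][0], ctrl.state()["tool_pos"])
```

```text
[[1.0, -0.001, 0.0, 0.436], [-0.001, -0.953, -0.303, 0.15], [0.0, 0.303, -0.953, 0.264], [0.0, 0.0, 0.0, 1.0]] [328.16722004   0.         321.36327137] [0.43547815 0.07214032 0.12240908]
```

View pics/w1.png

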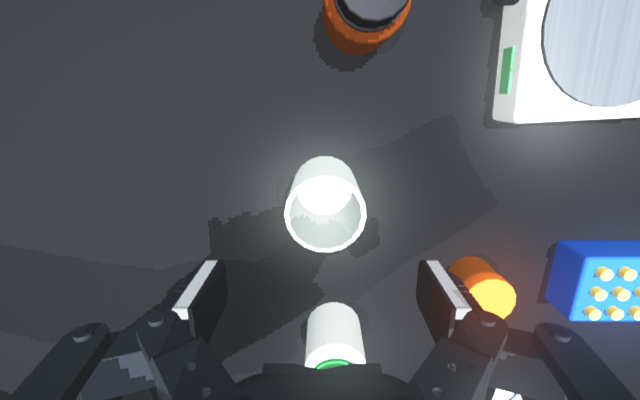

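The beaker is centred between the fingers at (325,210), and the tool is about 7 mm short in y. I'll correct that, descend and grip.

Emit:
send_rows(motion="0 0.0065 0 0 0 0 -1;0 0 -0.035 0 0 0 -1;0 0 -0.035 0 0 0 -1;0 0 -0.03 0 0 0 -1;0 0 0 0 0 0 -1;0 0 0 0 0 0 0.6;0 0 0 0 0 0 0.6;0 0 0 0 0 0 0.6;0 0 0 0 0 0 0.6;0 0 0 0 0 0 0.6;0 0 0 0 0 0 0.6;0 0 0 0 0 0 0.6", newtons=40)

```text
time_s: 3.35
tool_pos: [0.4363, 0.0791, 0.0233]
ee_rot: [[0.0, 1.0, 0.004], [1.0, -0.0, 0.0], [0.0, 0.004, -1.0]]
contact_force: [-0.9, -1.1, 8.6]
grip_width: 0.604
grip_force: 40.1
```

Emit:
send_rows(motion="0 0 0.04 0 0 0 0.6;0 0 0.04 0 0 0 0.6;0.03 0.015 0.02 0 0 0 0.6;0.03 0.02 0 0 0 0 0.6;0.03 0.02 0 0 0 0 0.6;0.03 0.02 0 0 0 0 0.6;0.03 0.02 0 0 0 0 0.6;0.025 0.015 0 0 0 0 0.6;0.01 0.005 0 0 0 0 0.6;0 0 0 0 0 0 0.6;0 0 0 0 0 0 0.6")

```text
time_s: 4.45
tool_pos: [0.6192, 0.1933, 0.122]
ee_rot: [[0.0, 1.0, 0.0], [1.0, -0.0, -0.0], [-0.0, 0.0, -1.0]]
contact_force: [-0.4, 0.5, -1.0]
grip_width: 0.603
grip_force: 42.6
```

Emit:
send_rows(motion="0.0025 0.0015 -0.025 0 0 0 0.6;0 0 -0.02 0 0 0 0.6;0 0 -0.01 0 0 0 0.6;0 0 -0.003 0 0 0 0.6;0 0 0 0 0 0 0.6;0 0 0 0 0 0 -0.9;0 0 0 0 0 0 -0.9;0 0 0 0 0 0 -0.9;0 0 0 0 0 0 -0.9;0 0 0 0 0 0 -0.9;0 0 0.03 0 0 0 -1;0 0 0.05 0 0 0 -1")

```text
time_s: 5.65
tool_pos: [0.6197, 0.1941, 0.1408]
ee_rot: [[-0.0, 1.0, -0.007], [1.0, 0.0, -0.002], [-0.002, -0.007, -1.0]]
contact_force: [0.8, -0.8, 0.3]
grip_width: 0.998
grip_force: 0.0
```

Emit:
send_rows(motion="-0.02 -0.04 0.025 0 0 0 -1;-0.02 -0.045 0.02 0 0 0 -1;-0.02 -0.045 0 0 0 0 -1;-0.02 -0.045 0 0 0 0 -1;-0.02 -0.045 0 0 0 0 -1;-0.02 -0.045 0 0 0 0 -1;-0.02 -0.045 0 0 0 0 -1;-0.02 -0.045 0 0 0 0 -1;-0.015 -0.045 0 0 0 0 -1;0 -0.045 0 0 0 0 -1;0 -0.045 0 0 0 0 -1;0 -0.03 0 0 0 0 -1")

```text
time_s: 6.85
tool_pos: [0.4479, -0.325, 0.1867]
ee_rot: [[0.003, 1.0, 0.0], [1.0, -0.003, -0.002], [-0.002, 0.0, -1.0]]
contact_force: [0.4, -0.0, -0.5]
grip_width: 0.999
grip_force: 0.0
```

Run:
```python
from h import *; from bench import ctrl
p,d=ctrl.capture("top"); cv2.imwrite("pics/t1.png",p); W=cloud(d,ctrl.calibration("top"))
print("stir",blob(W,(220,137),36,.032,.05)); print("beaker",blob(W,(215,135),30,.095,.125)); print(ctrl.state()["tool_pos"])
print("lid",blob(W,(458,210),10,.03,.045))
```

```text
stir (array([621.7, 195.3]), array([119.9, 119.7]), 3.1, np.float64(36.9), 2326)
beaker (array([620.7, 193.9]), array([50.6, 49.8]), 43.0, np.float64(106.8), 207)
[ 0.44723721 -0.32988868  0.18656483]
lid (array([ 447.5, -334.6]), array([16.4, 15.6]), 88.0, np.float64(36.6), 55)
```

The beaker is on the plate, centred to about 1 mm. Next is the lid.

Emit:
send_rows(motion="0 -0.0045 -0.045 0 0 0 -1;0 0 -0.045 0 0 0 -1;0 0 -0.045 0 0 0 -1;0 0 -0.03 0 0 0 -1;0 0 -0.01 0 0 0 -1;0 0 0 0 0 0 1;0 0 0 0 0 0 1;0 0 0 0 0 0 1;0 0 0 0 0 0 1;0 0 0 0 0 0 1;0 0 0 0 0 0 1;0 0 0 0 0 0 1")

```text
time_s: 8.1
tool_pos: [0.4495, -0.3261, 0.0128]
ee_rot: [[0.0, 1.0, 0.001], [1.0, -0.0, -0.001], [-0.001, 0.001, -1.0]]
contact_force: [-0.6, 0.8, 7.2]
grip_width: 0.197
grip_force: 38.8
```

Emit:
send_rows(motion="0 0 0 0 0 0 1;0 0 0 0 0 0 1;0 0 0 0 0 0 1")

```text
time_s: 8.4
tool_pos: [0.4495, -0.3261, 0.0128]
ee_rot: [[0.0, 1.0, 0.001], [1.0, -0.0, -0.001], [-0.001, 0.001, -1.0]]
contact_force: [-1.1, 0.4, 7.2]
grip_width: 0.191
grip_force: 38.8
```

Gripping 8 mm off the knob's centre in y, so I'll regrasp.

Emit:
send_rows(motion="0 0 0 0 0 0 0;0 0 0 0 0 0 0;0 0 0 0 0 0 0;0 -0.008 0 0 0 0 0;0 0 0 0 0 0 0;0 0 0 0 0 0 1;0 0 0 0 0 0 1;0 0 0 0 0 0 1;0 0 0 0 0 0 1;0 0 0 0 0 0 1;0 0 0 0 0 0 1;0 0 0 0 0 0 1")

```text
time_s: 9.6
tool_pos: [0.4489, -0.3336, 0.0116]
ee_rot: [[-0.0, 1.0, 0.0], [1.0, 0.0, -0.0], [-0.0, 0.0, -1.0]]
contact_force: [-0.2, -0.1, 1.9]
grip_width: 0.194
grip_force: 39.0
```

Emit:
send_rows(motion="0 0 0.05 0 0 0 1;0 0 0.05 0 0 0 1;0 0 0.05 0 0 0 1;0 0 0.03 0 0 0 1;0 0 0 0 0 0 1;0 0 0 0 0 0 1")

```text
time_s: 10.2
tool_pos: [0.4486, -0.3336, 0.1916]
ee_rot: [[0.0, 1.0, 0.0], [1.0, -0.0, -0.001], [-0.001, 0.0, -1.0]]
contact_force: [0.2, -0.0, -1.2]
grip_width: 0.195
grip_force: 39.2
```

Run:
```python
from h import *; from bench import ctrl
print(ctrl.state()["tool_pos"]); p,d=ctrl.capture("wrist"); cv2.imwrite("pics/w2.png",p); np.save("w2.npy",d)
```

```text
[ 0.44862001 -0.33363352  0.19156567]
```

View pics/w2.png

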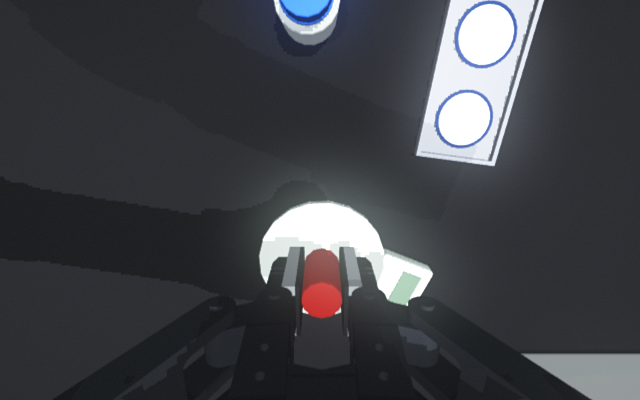

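The knob is held squarely at (322,285) and the disc is level. Moving to the beaker.

Emit:
send_rows(motion="0.012 0.045 0 0 0 0 1;0.018 0.048 0 0 0 0 1;0.018 0.048 0 0 0 0 1;0.018 0.048 0 0 0 0 1;0.018 0.048 0 0 0 0 1;0.018 0.048 0 0 0 0 1;0.018 0.048 0 0 0 0 1;0.018 0.048 0 0 0 0 1;0.018 0.048 0 0 0 0 1;0.016 0.045 0 0 0 0 1;0 0.036 0 0 0 0 1;0 0.018 0 0 0 0 1")

```text
time_s: 11.45
tool_pos: [0.6152, 0.1895, 0.1892]
ee_rot: [[-0.005, 1.0, -0.004], [1.0, 0.005, 0.002], [0.002, -0.004, -1.0]]
contact_force: [-0.2, -0.5, -0.8]
grip_width: 0.196
grip_force: 39.2
```

Emit:
send_rows(motion="0 0 -0.02 0 0 0 1;0 0 0 0 0 0 1;0 0 0 0 0 0 1;0 0 0 0 0 0 1")

```text
time_s: 11.85
tool_pos: [0.6176, 0.1835, 0.1717]
ee_rot: [[0.002, 1.0, 0.0], [1.0, -0.002, -0.001], [-0.001, 0.0, -1.0]]
contact_force: [0.1, -0.7, -0.2]
grip_width: 0.194
grip_force: 39.2
```

Emit:
send_rows(motion="0.003 0.011 0 0 0 0 1;0 0 -0.02 0 0 0 1;0 0 -0.017 0 0 0 1;0 0 0 0 0 0 1;0 0 0 0 0 0 1")

```text
time_s: 12.35
tool_pos: [0.6202, 0.1958, 0.1343]
ee_rot: [[0.0, 1.0, -0.001], [1.0, -0.0, -0.0], [-0.0, -0.001, -1.0]]
contact_force: [0.7, -0.8, -0.1]
grip_width: 0.199
grip_force: 39.2
```

Run:
```python
from h import *; from bench import ctrl
print(ctrl.state()["tool_pos"]); p,d=ctrl.capture("wrist"); cv2.imwrite("pics/w3.png",p)
```

```text
[0.62016463 0.19580037 0.13430661]
```

View pics/w3.png

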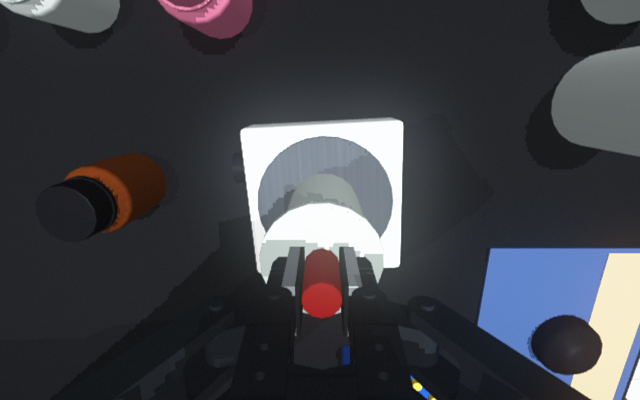

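The lid is over the beaker, whose wall shows at (325,190) under the disc. Lowering and releasing.

Emit:
send_rows(motion="0 -0.0015 -0.006 0 0 0 1;0 0 -0.004 0 0 0 1;0 0 -0.0015 0 0 0 1;0 0 0 0 0 0 1;0 0 0 0 0 0 1;0 0 0 0 0 0 0.2;0 0 0 0 0 0 -0.2;0 0 0 0 0 0 -0.5;0 0 0 0 0 0 -0.5;0 0 0 0 0 0 -0.5;0 0 0.02 0 0 0 -0.6;0 0 0.04 0 0 0 -1")

```text
time_s: 13.6
tool_pos: [0.6181, 0.1933, 0.1805]
ee_rot: [[-0.0, 1.0, -0.006], [1.0, 0.0, -0.002], [-0.002, -0.006, -1.0]]
contact_force: [1.2, -0.7, -1.2]
grip_width: 0.944
grip_force: 0.0
```

Emit:
send_rows(motion="-0.02 -0.045 0.02 0 0 0 -1;-0.02 -0.045 0 0 0 0 -1;-0.02 -0.045 0 0 0 0 -1;-0.02 -0.045 0 0 0 0 -1;-0.02 -0.045 0 0 0 0 -1;-0.02 -0.045 0 0 0 0 -1;-0.02 -0.045 0 0 0 0 -1;-0.02 -0.045 0 0 0 0 -1;-0.02 -0.02 0 0 0 0 -1;0 0 0 0 0 0 -1;0 0 0 0 0 0 -1")

```text
time_s: 14.7
tool_pos: [0.4415, -0.183, 0.2021]
ee_rot: [[0.001, 1.0, 0.001], [1.0, -0.001, -0.0], [-0.0, 0.001, -1.0]]
contact_force: [1.3, 0.2, 0.1]
grip_width: 0.999
grip_force: 0.0
```

Run:
```python
from h import *; from bench import ctrl
print(ctrl.state()["tool_pos"]); p,d=ctrl.capture("top"); cv2.imwrite("pics/t2.png",p); W=cloud(d,ctrl.calibration("top"))
print("lid",blob(W,(215,135),30,.105,.125),"knob",blob(W,(215,135),30,.14,.16),"blue",blob(W,(396,216),16,.078,.095))
```

```text
[ 0.44153777 -0.18304057  0.20206299]
lid (array([619.2, 192.8]), array([61.9, 62.7]), 89.6, np.float64(113.7), 702) knob (array([618.9, 191.9]), array([15.9, 16.6]), 87.7, np.float64(146.6), 74) blue (array([ 437.6, -184.2]), array([36.1, 36.4]), 67.9, np.float64(83.7), 257)
```

The lid is within 2 mm of centre. Next, the blue bottle.

Emit:
send_rows(motion="-0.004 -0.0015 -0.04 0 0 0 -1;0 0 -0.045 0 0 0 -1;0 0 -0.045 0 0 0 -1;0 0 -0.035 0 0 0 -1;0 0 -0.013 0 0 0 -1;0 0 0 0 0 0 -1;0 0 0 0 0 0 0.6;0 0 0 0 0 0 0.6;0 0 0 0 0 0 0.6;0 0 0 0 0 0 0.6;0 0 0 0 0 0 0.6;0 0 0 0 0 0 0.6")

```text
time_s: 15.95
tool_pos: [0.4387, -0.1849, 0.0256]
ee_rot: [[0.0, 1.0, 0.003], [1.0, -0.0, -0.001], [-0.001, 0.003, -1.0]]
contact_force: [-0.9, 1.8, 9.3]
grip_width: 0.572
grip_force: 40.0
```

Emit:
send_rows(motion="0 0 0.04 0 0 0 0.6;0 0 0.04 0 0 0 0.6;0.03 0.01 0 0 0 0 0.6;0.035 0.012 0 0 0 0 0.6;0.035 0.012 0 0 0 0 0.6;0.035 0.012 0 0 0 0 0.6;0.025 0.007 0 0 0 0 0.6;0.008 0.003 0 0 0 0 0.6;0 0 0 0 0 0 0.6;0 0 0 0 0 0 0.6")

```text
time_s: 16.95
tool_pos: [0.604, -0.1294, 0.1038]
ee_rot: [[0.001, 1.0, -0.001], [1.0, -0.001, -0.001], [-0.001, -0.001, -1.0]]
contact_force: [0.4, 0.2, -1.5]
grip_width: 0.571
grip_force: 42.7
```

Emit:
send_rows(motion="0.002 0.001 -0.03 0 0 0 0.6;0 0 -0.025 0 0 0 0.6;0 0 -0.013 0 0 0 0.6;0 0 -0.004 0 0 0 0.6;0 0 0 0 0 0 0.6;0 0 0 0 0 0 0.6")

```text
time_s: 17.55
tool_pos: [0.6081, -0.1277, 0.033]
ee_rot: [[0.0, 1.0, 0.002], [1.0, -0.0, -0.0], [-0.0, 0.002, -1.0]]
contact_force: [0.1, -0.5, -0.9]
grip_width: 0.572
grip_force: 42.7
```

Emit:
send_rows(motion="-0.001 0 -0.002 0 0 0 0.6;0 0 0 0 0 0 0.6;0 0 0 0 0 0 -0.3;0 0 0 0 0 0 -1;0 0 0 0 0 0 -1;0 0 0 0 0 0 -1;0 0 0 0 0 0 -1;0 0 0.04 0 0 0 -1;0 0 0.05 0 0 0 -1;0 0 0.05 0 0 0 -1;-0.01 0.02 0.02 0 0 0 -1;-0.02 0.045 0 0 0 0 -1")

```text
time_s: 18.75
tool_pos: [0.5799, -0.0662, 0.1937]
ee_rot: [[0.007, 1.0, 0.009], [1.0, -0.007, -0.003], [-0.003, 0.009, -1.0]]
contact_force: [0.9, 1.1, -0.2]
grip_width: 1.0
grip_force: 0.0
```

Emit:
send_rows(motion="-0.02 0.045 0 0 0 0 -1;-0.02 0.045 0 0 0 0 -1;-0.02 0.045 0 0 0 0 -1;-0.02 0.045 0 0 0 0 -1;-0.02 0.045 0 0 0 0 -1;-0.016 0.035 0 0 0 0 -1;0 0.01 0 0 0 0 -1;0 0 0 0 0 0 -1;0 0 0 0 0 0 -1;0 0 0 0 0 0 -1")

```text
time_s: 19.75
tool_pos: [0.4613, 0.2057, 0.1896]
ee_rot: [[0.003, 1.0, -0.0], [1.0, -0.003, -0.001], [-0.001, -0.0, -1.0]]
contact_force: [1.6, 0.0, -0.6]
grip_width: 1.002
grip_force: 0.0
```

Run:
```python
from h import *; from bench import ctrl
print(ctrl.state()["tool_pos"]); p,d=ctrl.capture("top"); W=cloud(d,ctrl.calibration("top"))
print("amber",blob(W,(214,210),18,.078,.095),"blue",blob(W,(362,142),18,.08,.1))
```

```text
[0.46125681 0.20567147 0.18959509]
amber (array([459.8, 204. ]), array([36.8, 34.9]), 88.2, np.float64(83.8), 273) blue (array([ 605.6, -127.1]), array([37. , 36.5]), 0.7, np.float64(87.3), 260)
```

Blue is placed within 1 mm. Next, amber.

Emit:
send_rows(motion="-0.0015 -0.0015 -0.04 0 0 0 -1;0 0 -0.045 0 0 0 -1;0 0 -0.045 0 0 0 -1;0 0 -0.027 0 0 0 -1;0 0 -0.01 0 0 0 -1;0 0 0 0 0 0 -1;0 0 0 0 0 0 0.6;0 0 0 0 0 0 0.6;0 0 0 0 0 0 0.6;0 0 0 0 0 0 0.6;0 0 0 0 0 0 0.6;0 0 0 0 0 0 0.6")

```text
time_s: 21.0
tool_pos: [0.4602, 0.2065, 0.0245]
ee_rot: [[0.0, 1.0, 0.003], [1.0, -0.0, 0.001], [0.001, 0.003, -1.0]]
contact_force: [-1.0, -1.1, 7.4]
grip_width: 0.569
grip_force: 40.6
```

Emit:
send_rows(motion="0 0 0.045 0 0 0 0.6;0 0 0.05 0 0 0 0.6;0 0 0.05 0 0 0 0.6;0.01 -0.03 0.005 0 0 0 0.6;0.016 -0.047 0 0 0 0 0.6;0.016 -0.047 0 0 0 0 0.6;0.016 -0.047 0 0 0 0 0.6;0.016 -0.047 0 0 0 0 0.6;0.016 -0.047 0 0 0 0 0.6;0.016 -0.047 0 0 0 0 0.6;0.016 -0.047 0 0 0 0 0.6;0.014 -0.035 0 0 0 0 0.6")

```text
time_s: 22.2
tool_pos: [0.5949, -0.1923, 0.1735]
ee_rot: [[0.003, 1.0, 0.001], [1.0, -0.003, -0.002], [-0.002, 0.001, -1.0]]
contact_force: [1.2, 0.5, -1.4]
grip_width: 0.57
grip_force: 43.1
```

Emit:
send_rows(motion="0 -0.012 0 0 0 0 0.6;0 0 0 0 0 0 0.6;0 0 0 0 0 0 0.6;0 0 0 0 0 0 0.6")

```text
time_s: 22.6
tool_pos: [0.5949, -0.1973, 0.1732]
ee_rot: [[-0.003, 1.0, 0.0], [1.0, 0.003, 0.001], [0.001, 0.0, -1.0]]
contact_force: [-0.2, -0.1, -2.2]
grip_width: 0.571
grip_force: 43.1
```

Emit:
send_rows(motion="0.001 -0.002 -0.03 0 0 0 0.6;0 0 -0.04 0 0 0 0.6;0 0 -0.04 0 0 0 0.6;0 0 -0.02 0 0 0 0.6;0 0 -0.01 0 0 0 0.6;0 0 0 0 0 0 0.6;0 0 0 0 0 0 0.6")

```text
time_s: 23.3
tool_pos: [0.5971, -0.2014, 0.0342]
ee_rot: [[-0.001, 1.0, 0.002], [1.0, 0.001, -0.0], [-0.0, 0.002, -1.0]]
contact_force: [-0.1, -0.2, -1.8]
grip_width: 0.573
grip_force: 43.0
```

Emit:
send_rows(motion="-0.001 0.0015 -0.0035 0 0 0 0.6;0 0 0 0 0 0 0.6;0 0 0 0 0 0 -0.3;0 0 0 0 0 0 -1;0 0 0 0 0 0 -1;0 0 0 0 0 0 -1;0 0 0 0 0 0 -1;0 0 0.04 0 0 0 -1;0 0 0.05 0 0 0 -1;0 0 0.05 0 0 0 -1;-0.02 0.02 0.02 0 0 0 -1;-0.03 0.045 0 0 0 0 -1")

```text
time_s: 24.5
tool_pos: [0.5501, -0.1419, 0.1931]
ee_rot: [[0.006, 1.0, 0.008], [1.0, -0.006, -0.003], [-0.003, 0.008, -1.0]]
contact_force: [0.4, 1.0, 0.0]
grip_width: 1.003
grip_force: 0.0
```

Emit:
send_rows(motion="-0.02 0.048 0 0 0 0 -1;-0.02 0.048 0 0 0 0 -1;-0.02 0.048 0 0 0 0 -1;-0.02 0.048 0 0 0 0 -1;-0.02 0.048 0 0 0 0 -1;-0.01 0.048 0 0 0 0 -1;0 0.048 0 0 0 0 -1;0 0.048 0 0 0 0 -1;0 0.045 0 0 0 0 -1;0 0.035 0 0 0 0 -1;0 0.018 0 0 0 0 -1;0 0 0 0 0 0 -1")

```text
time_s: 25.7
tool_pos: [0.4399, 0.3374, 0.1895]
ee_rot: [[-0.004, 1.0, -0.0], [1.0, 0.004, 0.002], [0.002, -0.0, -1.0]]
contact_force: [-0.9, -0.6, 0.4]
grip_width: 1.003
grip_force: 0.0
```

Run:
```python
from h import *; from bench import ctrl
print(ctrl.state()["tool_pos"]); p,d=ctrl.capture("top"); W=cloud(d,ctrl.calibration("top"))
print("amber",blob(W,(395,145),18,.08,.1),"blue",blob(W,(362,142),18,.08,.1))
print(ctrl.state()["tool_pos"])
p,d=ctrl.capture("wrist");cv2.imwrite("pics/w4.png",p)
```

```text
[0.43994756 0.33740743 0.18951861]
amber (array([ 593.8, -182.1]), array([36.4, 74.3]), 2.2, np.float64(87.5), 263) blue (array([ 605.2, -127.8]), array([36.4, 36.6]), 25.1, np.float64(87.4), 261)
[0.44050978 0.33491483 0.18922348]
```

View pics/w4.png

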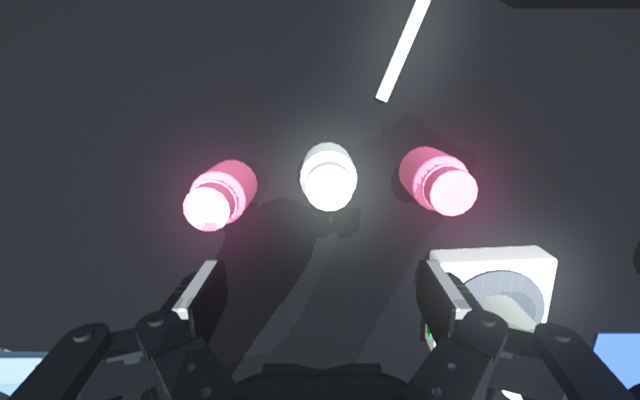

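The white bottle is at (328,185) with pinks either side at (210,205) and (450,190), with room for the fingers. I'll align with a narrower opening.

Emit:
send_rows(motion="0.0055 0.009 0 0 0 0 -0.65;0 0 -0.04 0 0 0 -0.65;0 0 -0.03 0 0 0 -0.65;0 0 0 0 0 0 -0.65;0 0 0 0 0 0 -0.65")

```text
time_s: 26.3
tool_pos: [0.4471, 0.3426, 0.1197]
ee_rot: [[0.001, 1.0, -0.0], [1.0, -0.001, -0.0], [-0.0, -0.0, -1.0]]
contact_force: [-0.1, -0.0, 1.3]
grip_width: 0.822
grip_force: 0.0
```

Emit:
send_rows(motion="-0.001 0.001 -0.03 0 0 0 -0.65;0 0 -0.035 0 0 0 -0.65;0 0 -0.022 0 0 0 -0.65;0 0 -0.009 0 0 0 -0.65;0 0 0 0 0 0 -0.65;0 0 0 0 0 0 0.6;0 0 0 0 0 0 0.6;0 0 0 0 0 0 0.6;0 0 0 0 0 0 0.6;0 0 0 0 0 0 0.6;0 0 0 0 0 0 0.6")

```text
time_s: 27.4
tool_pos: [0.4467, 0.345, 0.0254]
ee_rot: [[0.0, 1.0, 0.003], [1.0, -0.0, 0.002], [0.002, 0.003, -1.0]]
contact_force: [-0.4, 0.4, 4.9]
grip_width: 0.573
grip_force: 40.9
```

Emit:
send_rows(motion="0 0 0.045 0 0 0 0.6;0 0 0.05 0 0 0 0.6;0 0 0.05 0 0 0 0.6;0 -0.03 0.005 0 0 0 0.6;0 -0.047 0 0 0 0 0.6;0 -0.047 0 0 0 0 0.6;0 -0.047 0 0 0 0 0.6;0 -0.047 0 0 0 0 0.6;0.01 -0.047 0 0 0 0 0.6;0.016 -0.047 0 0 0 0 0.6;0.016 -0.047 0 0 0 0 0.6;0.016 -0.047 0 0 0 0 0.6")

```text
time_s: 28.6
tool_pos: [0.5043, -0.0641, 0.1748]
ee_rot: [[-0.0, 1.0, 0.002], [1.0, 0.0, -0.001], [-0.001, 0.002, -1.0]]
contact_force: [2.4, 0.7, -0.8]
grip_width: 0.574
grip_force: 42.8
```

Emit:
send_rows(motion="0.016 -0.047 0 0 0 0 0.6;0.016 -0.047 0 0 0 0 0.6;0.016 -0.047 0 0 0 0 0.6;0.016 -0.037 0 0 0 0 0.6;0.014 -0.024 0 0 0 0 0.6;0 -0.009 0 0 0 0 0.6;0 0 0 0 0 0 0.6;0 0 0 0 0 0 0.6;0 0 0 0 0 0 0.6")

```text
time_s: 29.5
tool_pos: [0.5815, -0.2711, 0.1738]
ee_rot: [[-0.002, 1.0, 0.0], [1.0, 0.002, 0.001], [0.001, 0.0, -1.0]]
contact_force: [-0.4, 1.4, -1.0]
grip_width: 0.574
grip_force: 42.8
```

Emit:
send_rows(motion="0.004 -0.003 -0.03 0 0 0 0.6;0 0 -0.04 0 0 0 0.6;0 0 -0.04 0 0 0 0.6;0 0 -0.02 0 0 0 0.6;0 0 -0.009 0 0 0 0.6;0 0 0 0 0 0 0.6;0 0 0 0 0 0 0.6")

```text
time_s: 30.2
tool_pos: [0.5867, -0.2758, 0.0358]
ee_rot: [[-0.001, 1.0, 0.002], [1.0, 0.001, -0.001], [-0.001, 0.002, -1.0]]
contact_force: [-0.4, -0.1, -1.0]
grip_width: 0.57
grip_force: 42.7
```

Emit:
send_rows(motion="0 0 -0.004 0 0 0 0.6;0 0 -0.001 0 0 0 0.6;0 0 0 0 0 0 0.6;0 0 0 0 0 0 -0.3;0 0 0 0 0 0 -1;0 0 0 0 0 0 -1;0 0 0 0 0 0 -1;0 0 0 0 0 0 -1;0 0 0.04 0 0 0 -1;0 0 0.05 0 0 0 -1;0 0 0.05 0 0 0 -1;0 0 0.02 0 0 0 -1")

```text
time_s: 31.4
tool_pos: [0.5881, -0.2766, 0.1949]
ee_rot: [[-0.0, 1.0, 0.007], [1.0, 0.0, -0.003], [-0.003, 0.007, -1.0]]
contact_force: [-0.8, -0.1, -0.0]
grip_width: 1.002
grip_force: 0.0
```

Emit:
send_rows(motion="-0.03 -0.04 0 0 0 0 -1;-0.03 -0.04 0 0 0 0 -1;-0.03 -0.04 0 0 0 0 -1;-0.03 -0.04 0 0 0 0 -1;-0.02 -0.04 0 0 0 0 -1;0 -0.03 0 0 0 0 -1;0 0 0 0 0 0 -1;0 0 0 0 0 0 -1;0 0 0 0 0 0 -1")

```text
time_s: 32.3
tool_pos: [0.4466, -0.5043, 0.1893]
ee_rot: [[-0.002, 1.0, 0.0], [1.0, 0.002, 0.001], [0.001, 0.0, -1.0]]
contact_force: [0.4, 0.2, -0.7]
grip_width: 0.998
grip_force: 0.0
```

Run:
```python
from h import *; from bench import ctrl
p,d=ctrl.capture("top"); cv2.imwrite("pics/t3.png",p); W=cloud(d,ctrl.calibration("top"))
for n,px,r,a,b in [("blue",(362,142),12,.08,.1),("amber",(395,145),12,.08,.1),("white",(429,149),12,.08,.1),("green",(336,213),16,.078,.095),("jar",(310,159),14,.036,.05),("lid",(215,135),30,.105,.125),("stir",(220,137),36,.032,.05)]: print(n,*blob(W,px,r,a,b))
print(ctrl.state()["tool_pos"])
```

```text
blue [ 602.3 -123.7] [30.3 31. ] 88.4 87.4 205
amber [ 593.1 -196.2] [25.9 34.6] 90.0 87.2 190
white [ 584.  -268.7] [24.4 34.3] 86.5 87.5 182
green [444.9 -57. ] [35.4 35.4] 43.6 83.8 255
jar [565.7  -4.5] [39.9 39.9] 89.9 40.6 278
lid [619.8 192. ] [61.9 62.2] 45.0 113.8 703
stir [621.7 195. ] [119.5 119.9] 3.1 36.4 1958
[ 0.44660689 -0.50422244  0.18935055]
```

View pics/t3.png

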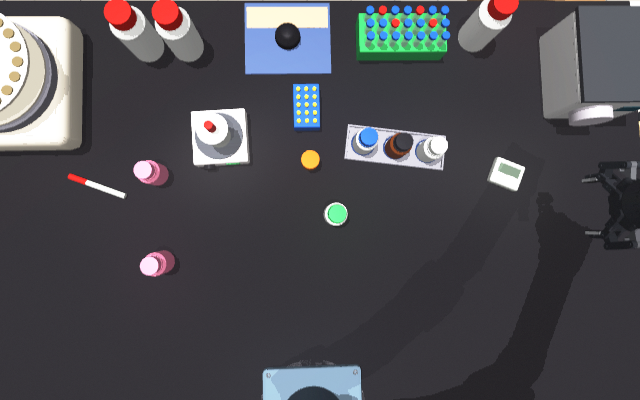

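The picture shows the lidded beaker on the plate (212,132), and blue, amber and white on the tray at (368,139), (402,144) and (437,148). The measuring windows were cut off, so I'll recheck with them recentred.

Run:
```python
from h import *; from bench import ctrl
p,d=ctrl.capture("top"); W=cloud(d,ctrl.calibration("top"))
for n,px in [("blue",(368,139)),("amber",(403,144)),("white",(437,147))]: print(n,*blob(W,px,14,.08,.1))
```

```text
blue [ 605.1 -127.4] [36.6 36.6] 27.3 87.4 259
amber [ 594.4 -200.9] [35.9 37. ] 86.9 87.3 257
white [ 584.6 -274.6] [35.7 36.8] 82.1 87.4 260
```

All are within about 2 mm of their places.

```bash
python3 -c "
from bench import ctrl
print(ctrl.job_done())"
```

```text
the job is handed in; nothing more can be done
None
```

The job is handed in, with no verdict returned: the beaker is on the stirrer plate with its lid on, blue, amber and white bottles stand on their tray places (all within about 4 mm by the top camera), the green-capped bottle and jar have not moved, and the gripper is clear.

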